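Open the cabin heater's fuse box with its T-key

TASK

Open the heater's fuse box: take the red T-key and with it, not with the fingers, turn both captive brass screws on the box anticlockwise until they stop, then stand the key upright on its cork coaster again. Only then lift the blue lid off by its black knob and set it down flat, right way up, in the middle of the black mat, without dropping it. Leave the heater knob, egg cup, carabiner and ear defenders alone.

Things in the scene. Friction and masses are not known exactly. Their poses are not given: they have to be found in the camera images.
- fusebox: Grey plastic fuse box, fixed to the table, 100 mm (its x) by 172 mm (its y) by 50 mm high. Origin: centre of its underside. Its middle is an open well covered by the blue lid; a solid block at each end (+y and -y) carries one captive screw, 63 mm from the centre.
- lid: Loose blue lid: plate 98 (x) by 106 (y) by 6 mm over a plug 85 by 97 by 10 mm that sits in the box's well, 1.5 mm play. Origin: centre of the plug's underside, 40 mm above the table while closed. Plate top 16 mm above the origin; on it a black cylindrical knob, 24 mm in diameter, top 46 mm above the origin. Locked screw bars reach 4 mm over the plate's edges.
- screw_a (a joint): Turn of the captive screw at the box's +y end, rad, positive anticlockwise seen from above. 0 = bar along the box's y (locked), 1.5 = its stop (bar across, lid free). Starts between 0 and 0.35. Stays where it is left; friction about 0.06 N m.
- screw_b (a joint): The same for the screw at the box's -y end, also anticlockwise to open.
- screw_a_top (a point): Middle of the top of screw a's head, on its axis, 70.5 mm above the table. The head is a raised upright brass bar 28 mm long (this point's x axis), 6 mm wide, 12 mm high, with a rounded top. Its underside is 2.5 mm above the lid's plate.
- screw_b_top (a point): The same for screw b.
- key: T-key standing upright on the coaster, 82 mm high. Origin: centre of its underside, z up. Steel foot 26 x 26 mm, 15 high, with a slot in its underside, 10 mm wide and 10 deep, running right through along the key's x axis (it goes over a screw's bar). A 12 mm stem carries the red crossbar: 40 mm along x (parallel to the slot), 12 mm thick (y), 50 to 82 mm above the origin.
- coaster: Round cork coaster fixed to the table, 100 mm in diameter, 4 mm thick; place of the key. Origin: centre of its underside.
- mat: Black rubber mat fixed to the table, 160 (x) by 150 (y) by 3 mm, place for the lid. Origin: centre of its underside. Coaster and mat lie on either side of the box and may be swapped.
- heater_pointer (a point): Point on the cabin heater's round control knob, 18 mm off its axis. The knob stands about 45 mm high on a black base beyond the box. Leave it.
- eggcup: White ceramic egg cup, 50 mm in diameter, 62 mm high, beyond the box. Origin: centre of its underside. Leave it.
- carabiner: Steel carabiner lying flat, 100 by 55 by 10 mm, between robot and box. Origin: its centre, on the table. Leave it.
- defenders: Yellow ear defenders lying with both cups on the table and a black band, about 165 by 150 by 68 mm, beyond the box. Origin: between the cups, on the table. Leave them.
There are look-alikes about, which are no part of the job. Several things look just like the mat: the one meant starts farthest to the robot's left. Of the things that look like the fusebox, the smaller one is meant.

How it is judged:
By the outcome, as a careful person would: the job done as asked, in the order asked, and still so for the second after the job is handed in, with the robot touching nothing.
It also fails if it takes over 67 s, if anything falls off the work surface, if the arm or the gripper's body presses on something with over 40 N, if the wrist force passes 120 N, or if a joint passes its speed limit or range.

ROBOT

A 6-joint arm with a two-finger parallel gripper is mounted at the origin on the work surface. World frame = base frame: x ahead of the robot, y to its left, z up, the work surface at z = 0. Lengths are in mm, angles in rad, forces in N, time in s.
With the tool pointing down it reaches from about 275 to 975 mm from the base axis. Payload 8.4 kg.
Tool frame: the origin (TCP) lies on the centre line of the jaws, within the pads' length; the fingertips stand 11 mm ahead of it and the grasp point (between the pads) lies 8 mm behind it (r.nose_length is the distance from the TCP to the fingertips, in mm); z points along the fingers, y is the line along which they close (so a half turn about z gives the same grasp; the last joint's range is limited). The gripper opens to 92 mm and grips with 3 to 60 N. Pads are 20 mm wide; open, the fingers measure 128 mm over their backs; the gripper's body (75 mm by 189 mm) begins 69 mm behind the grasp point.
Start: joints at [1.13, 0.353, 1.633, -0, 1.155, -0.002], TCP at [265.532, 565.792, 225.583] pointing down, gripper open.
Joint ranges: [-2.63, 2.63], [-0.92, 2.1], [0.06, 2.66], [-1.3, 4.44], [0, 2.69], [-3.02, 3.02]. Speed limits (rad/s): [2.22, 2.22, 2.79, 3.14, 3.14, 3.14].

INTERFACE

Orientations are given as a unit quaternion [w, x, y, z].
In Python, from cell import r, camera, close_job gives the robot as it stands.
- The arm moves only by the shell command python3 -m jog 'ROWS' [OPENING] [FORCE]. ROWS is JSON, a list of rows, each a list of 2 entries, a list of its own where there are three numbers: the shift along the tool's x, y, z normalised to -1 to 1, where 1 is 3 cm, then the turn, a rotation vector about the tool's x, y, z normalised to -1 to 1, where 1 is 5 degrees. In form: [[[tx, ty, tz], [wx, wy, wz]], ...]. A call has 1 to 12 rows; each row shifts and turns the commanded pose from where the row before left it, along the tool's axes as they then stand; what a row does not reach is not made up. A row lasts 1/12 s, in which the tool goes at most 41.7 mm and 7.16 degrees, less where a joint would pass 70% of its speed; a pose out of reach is approached as far as the arm can. A call with a number of a shift or a turn outside -1 to 1 is refused whole. A call with a gripper value outside its range is refused whole. OPENING is the gripper command: -1 is shut, 1 is fully open, values between are in proportion, set as the call begins (- or left out, the last holds). The fingers move at their own pace and stop on an object; FORCE is the grip in N (left out, the last holds). Time passes only in rows, so rows that do not move let the fingers close. It gives the time, the measured TCP pose, the force, the opening and the grip force at its end, in the units of the state.
- r.get_state(): the state, without advancing time (a new reading comes with each control period).
- camera(name): name is "scene" or "top"; returns a dict with "img" (384x512x3 uint8, blue, green, red), "depth" (384x512 float32, mm along the optical axis (not along the pixel's ray), 0 where there is no reading), "fx", "fy", "cx", "cy" (pixels), "k1" (the pictures are not rectified: a ray, as slopes to the right and down, at radius r is drawn at 1 + k1 r^2 times it, then the intrinsics apply), "origin" and "rotation" of the camera in the world. Camera axes: x right, y up, looking along -z (the intrinsics and any distortion apply to the point x, -y, -z); pixel columns grow to the right and rows downward; lengths in mm; the calibration is good to about 2 mm. A picture is of the moment at which its call begins.
- close_job(): hands the job in; it is judged then, once.
The state is a dict: "time": time; "q": joint angles; "qd": joint speeds; "effort": joint torques, N m; "tcp_pos": TCP position; "tool_rot": TCP orientation; "contact_force": force on the tool from outside, world axes, zero at the start; "wrist_torque": the same for the moment, N m; "opening": opening from 0.0 (shut) to 1.0 (fully open); "grip_force": force on a finger pad.
Only numpy, scipy, OpenCV 4.12 (cv2) and the standard library are available. Lean on these libraries where they do the work, as an engineer would, in place of code of your own. Each camera call takes 0.05 s, during which the arm holds its last target. There are 200 camera calls.

## Working session

There is one attempt and no reset: what is moved stays moved. The work goes in short steps, Python scripts to look and compute and a shell command to move; the robot and the scene stay as the last step left them, time stands still between calls to the robot, and variables do not carry over. Pictures are saved under pics/ and viewed, at most 10 in all, crops included, and the job is handed in when it is done.

```bash
mkdir -p pics; ls; cat > h.py <<'E'
import numpy as np, cv2
from cell import r, camera
def ray(c,u,v):
    K=np.array([[c['fx'],0,c['cx']],[0,c['fy'],c['cy']],[0,0,1.]])
    p=cv2.undistortPoints(np.array([[[u,v]]],float),K,np.array([c['k1'],0,0,0.]))[0,0]
    return np.array(c['origin'],float), np.array(c['rotation'],float).reshape(3,3)@np.array([p[0],-p[1],-1.])
def onz(c,u,v,z):
    o,d=ray(c,u,v); return o+d*(z-o[2])/d[2]
def pt(c,u,v):
    o,d=ray(c,u,v); return o+d*float(c['depth'][int(round(v)),int(round(u))])
def cloud(c):
    h,w=c['depth'].shape; K=np.array([[c['fx'],0,c['cx']],[0,c['fy'],c['cy']],[0,0,1.]])
    uv=np.stack(np.meshgrid(np.arange(w),np.arange(h)),-1).reshape(-1,1,2).astype(float)
    p=cv2.undistortPoints(uv,K,np.array([c['k1'],0,0,0.])).reshape(h,w,2)
    d=np.stack([p[...,0],-p[...,1],-np.ones((h,w))],-1)*c['depth'][...,None]
    return d@np.array(c['rotation'],float).reshape(3,3).T+np.array(c['origin'],float)
E
python3 - <<'E'
from h import *
import pickle
for n in('scene','top'):
    c=camera(n); cv2.imwrite(f'pics/{n}0.png',c['img']); pickle.dump(c,open(n+'.pkl','wb'))
    print(n,c['origin'],c['rotation'],c['fx'],c['k1'],(c['depth']==0).mean())
print(r.get_state())
E
```

```text
pics
scene [1294.86037317  136.20562584  990.7889251 ] [0.60184496 0.21058335 0.26647059 0.72279369] 448.29618440071795 -0.030892549464750247 0.004114786783854167
top [395.12114504 -15.56216481 927.76807474] [ 0.71338899  0.05333182 -0.04921674 -0.69700042] 376.34347479258395 -0.11177688013751488 0.0040283203125
{'time': 0.1, 'q': array([ 1.12957756e+00,  3.53565672e-01,  1.63408266e+00, -6.66817013e-06,
        1.15521384e+00, -2.40281287e-03]), 'qd': array([-3.88889851e-05,  6.21989911e-04, -1.04737478e-03, -6.44511822e-04,
        1.54147358e-03,  1.81976566e-05]), 'effort': array([-1.20175580e-03, -5.94905591e+01, -3.34931839e+01,  6.99136849e-02,
        1.82617415e-02, -5.05886362e-05]), 'tcp_pos': array([265.35282193, 565.37401843, 224.93722538]), 'tool_rot': array([-1.36669761e-04,  2.17650470e-01,  9.76026572e-01, -6.19877766e-04]), 'contact_force': array([ 0.45411765, -0.13676901, -1.18695655]), 'wrist_torque': array([-0.05416896, -0.01090431,  0.0198278 ]), 'grip_force': 0.0, 'opening': 0.9981709972509974}
```

View pics/top0.png

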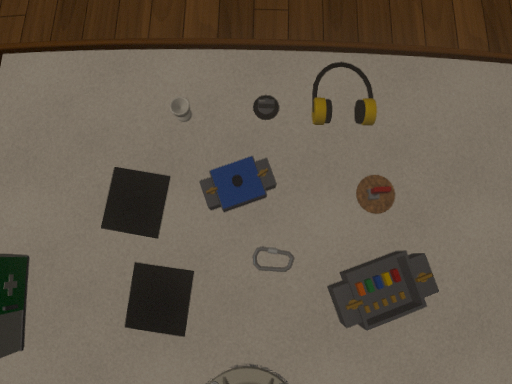

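View pics/scene0.png

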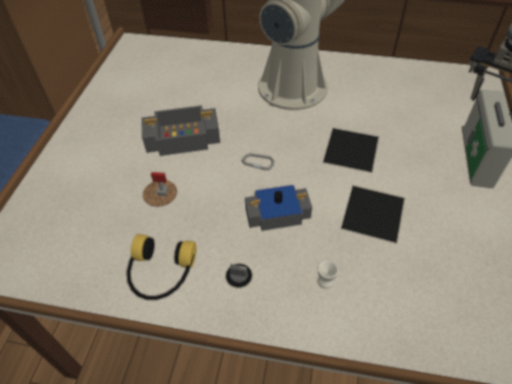

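The top view shows the fuse box with its blue lid at (238,183), its screws near (212,189) and (264,173), and the key on its coaster at (376,193). There are two mats, at (135,202) and (160,300). The larger lidless box at (383,290) is the decoy. Rotations are quaternions, so next I measure positions.

```bash
python3 - <<'E'
s=open('h.py').read()
s=s.replace("from cell","from scipy.spatial.transform import Rotation as R\nfrom cell",1)
s=s.replace("np.array(c['rotation'],float).reshape(3,3)","rot(c)")
s=s.replace("def ray","def rot(c):\n    q=c['rotation']; return R.from_quat([q[1],q[2],q[3],q[0]]).as_matrix()\ndef ray",1)
s+='''
def blobs(c,mask,z,amin=15):
    n,l,st,ce=cv2.connectedComponentsWithStats(mask.astype(np.uint8))
    out=[]
    for i in range(1,n):
        if st[i,4]<amin: continue
        v,u=np.nonzero(l==i)
        P=np.array([onz(c,a,b,z)[:2] for a,b in zip(u,v)]).astype(np.float32)
        rc=cv2.minAreaRect(P)
        m=P.mean(0); w,V=np.linalg.eigh(np.cov((P-m).T)); ax=V[:,1]
        out.append((ce[i].round(1),st[i,4],m.round(1),np.round(rc[0],1),np.round(rc[1],1),round(rc[2],1),round(np.degrees(np.arctan2(ax[1],ax[0])),1)))
    return out
'''
open('h.py','w').write(s)
E
cat > m.py <<'E'
from h import *
import pickle,sys
for n in('top','scene'):
    c=pickle.load(open(n+'.pkl','rb')); b,g,rr=[c['img'][...,i].astype(int) for i in range(3)]
    hsv=cv2.cvtColor(c['img'],cv2.COLOR_BGR2HSV); H,S,V=[hsv[...,i].astype(int) for i in range(3)]
    P=cloud(c); Z=P[...,2]
    print(n)
    def show(t,m,z,a=15):
        for x in blobs(c,m,z,a): print(t,*x)
    w=(P[...,0]>150)&(P[...,0]<950)&(abs(P[...,1])<650)
    show('blue',(H>105)&(H<130)&(S>120)&(V>60)&w&(Z<66),56,300)
    show('brass',(H>10)&(H<30)&(S>110)&(V>70)&(Z>55)&(Z<85)&w,70.5,8)
    show('red',((H<8)|(H>172))&(S>130)&(Z>60)&w,86,15)
    show('cork',(H<22)&(S>50)&(Z<30)&w,4,150)
    show('mat',(V<45)&(Z<15)&w,3,400)
    show('knob',(V<50)&(Z>75)&(Z<100)&w,86,15)
E
python3 m.py
```

```text
top
blue [237.3 182.3] 1611 [559.   34.4] [559.5  34.5] [ 95.  104.2] 20.9 109.8
brass [320.1 107.7] 212 [ 743.6 -160. ] [ 742.6 -159.7] [29.1 51.1] 89.6 -179.8
brass [370.1 108.4] 219 [ 746.3 -282.1] [ 744.9 -282.6] [56.5 28.8] 2.3 -179.0
brass [262.5 172.1] 39 [581.4 -24.3] [581.7 -25.1] [13.6 24.1] 58.2 128.3
brass [211.4 190. ] 43 [536.6  93. ] [536.6  92.7] [14.9 21.3] 46.6 109.6
brass [421.3 274. ] 23 [ 352.7 -394. ] [ 353.1 -393.9] [ 6.8 18.3] 20.7 110.8
brass [423.9 280.4] 10 [ 338.3 -399.9] [ 337.8 -399.4] [ 3.6 12.9] 17.4 105.4
brass [352.1 301.3] 26 [ 290.7 -231.9] [ 291. -232.] [ 7.  18.3] 26.3 110.6
brass [354.8 307.3] 14 [ 277.5 -238.1] [ 277.3 -238.3] [ 4.4 17.3] 23.0 113.2
red [380.9 189.3] 99 [ 544.8 -296.8] [ 544.3 -297.1] [11.6 43. ] 1.4 94.8
cork [280.9  52.7] 7245 [931.3 -67.6] [890.8   0.9] [1333.1  148.3] 90.0 88.7
cork [339.8 118.7] 251 [ 742.4 -222.4] [ 739.5 -221.7] [ 46.2 129.5] 63.6 149.7
cork [316.1 126.6] 151 [ 719.  -160.2] [ 725.  -160.8] [96.2 53.3] 7.2 -158.8
cork [348.3 138.9] 151 [ 688.4 -243.1] [ 689.2 -241. ] [46.8 67.4] 5.2 120.0
cork [375.7 152
[... 1114 characters left out ...]
6] 33.2 128.1
brass [138.2 242.8] 188 [ 762.4 -277.7] [ 763.3 -278. ] [50.  30.2] 2.3 -176.7
brass [185.5 249.5] 208 [ 760.  -157.6] [ 760.2 -157.5] [49.2 32.2] 4.9 -176.5
red [158.5 176.8] 98 [ 559.9 -291.4] [ 560.7 -291.5] [28.8 39.5] 9.9 67.1
cork [159. 194.] 611 [ 555.7 -307.4] [ 552.6 -307.5] [96.4 98.9] 24.3 99.2
cork [244.6 342.9] 2822 [935.4   9.3] [936.1 -21.5] [  15.1 1135.5] 0.0 90.1
cork [193.8 365.2] 8819 [1003.2  -78.6] [963.4  13.4] [122.8 675.2] 10.6 95.8
mat [351.1 149.6] 1475 [281.3 221.4] [278.6 220.9] [137.8 144.7] 84.0 170.6
mat [373.2 213.7] 2185 [518.5 294.6] [515.7 294.2] [139.5 146.7] 81.9 171.8
knob [278.  195.3] 48 [567.6  37.2] [568.   37.3] [23.4 15.6] 9.3 -163.7
```

```bash
python3 - <<'E'
import pickle,cv2,numpy as np
t=pickle.load(open('top.pkl','rb'))['img']; s=pickle.load(open('scene.pkl','rb'))['img']
f=lambda im,x,y,w,h:cv2.resize(cv2.convertScaleAbs(im[y:y+h,x:x+w],alpha=1.6),(400,300),interpolation=cv2.INTER_CUBIC)
a=np.hstack([f(t,195,150,88,66),f(t,340,160,88,66)]);b=np.hstack([f(s,236,174,88,66),f(s,115,150,88,66)])
cv2.imwrite('pics/crop1.png',np.vstack([a,b]))
E
```

```text
(no output)
```

View pics/crop1.png

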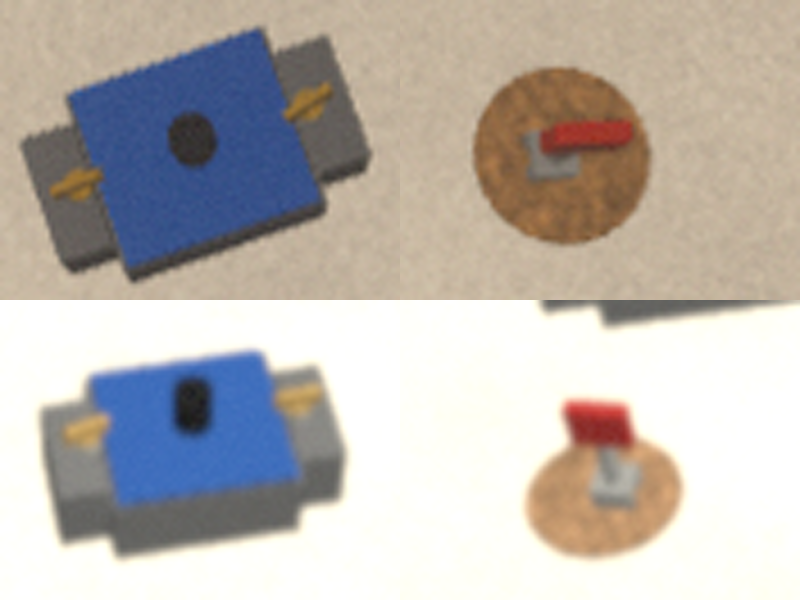

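```bash
cat > m2.py <<'E'
from h import *
import pickle
c=pickle.load(open('top.pkl','rb'))
f=lambda X,Y,x,y,z:onz(c,x+X*88/400-.4,y+Y*66/300-.4,z)
def line(n,p,q,x,y,z):
    a,b=f(*p,x,y,z),f(*q,x,y,z); d=b-a; print(n,((a+b)/2).round(1),np.linalg.norm(d).round(1),np.degrees(np.arctan2(d[1],d[0])).round(1)%180)
line('L',(53,188),(102,179),195,150,70.5)
line('R',(287,116),(331,89),195,150,70.5)
line('keytop',(545,129),(632,122),340-88,160,86)
line('foottop',(525-0,158),(577,154),340-88,160,19)
hsv=cv2.cvtColor(c['img'],cv2.COLOR_BGR2HSV); H,S,V=[hsv[...,i].astype(int) for i in range(3)]
Pt=cloud(c)
for n,m in(('brass',(H>10)&(H<30)&(S>110)&(V>70)),('red',((H<8)|(H>172))&(S>130))):
  for name,(u0,u1,v0,v1) in dict(L=(200,222,180,200),R=(252,275,162,182),key=(355,395,175,205)).items():
    k=np.zeros_like(m); k[v0:v1,u0:u1]=1; P=Pt[k&m]
    if len(P)<8: continue
    print(n,name,len(P),'z pct',np.percentile(P[:,2],[5,25,50,75,95]).round(1))
    for zt in ((64,66,68) if n=='brass' else (70,78,82)):
      Q=P[P[:,2]>zt][:,:2]
      if len(Q)>6:
        vx,vy,_,_=cv2.fitLine(Q.astype(np.float32),cv2.DIST_L2,0,.01,.01).ravel()
        e=(Q-Q.mean(0))@[vx,vy]
        print(zt,len(Q),Q.mean(0).round(1),cv2.minAreaRect(Q.astype(np.float32)),np.degrees(np.arctan2(vy,vx)).round(1)%180,np.ptp(e).round(1))
E
python3 m2.py
```

```text
L [536.7  92.4  70.5] 25.4 101.8
R [581.4 -24.6  70.5] 26.6 123.4
keytop [ 549.6 -297.4   86. ] 45.4 96.0
foottop [ 544.6 -298.5   19. ] 29.0 95.7
brass L 44 z pct [57.4 60.  67.1 69.3 70.8]
64 27 [538.2  94.1] ((538.3965454101562, 94.35692596435547), (5.428030967712402, 24.222497940063477), 21.536128997802734) 112.0 24.2
66 24 [537.8  94.9] ((538.3965454101562, 94.35692596435547), (5.428030967712402, 24.222497940063477), 21.536128997802734) 111.1 24.2
68 19 [537.8  94.9] ((538.3974609375, 94.74818420410156), (4.930955410003662, 20.764925003051758), 24.9752254486084) 113.7 20.7
brass R 39 z pct [57.9 59.8 67.9 69.3 70.6]
64 26 [583.  -23.8] ((583.2381591796875, -23.654464721679688), (5.367876052856445, 25.3198184967041), 33.40919494628906) 126.8 25.3
66 26 [583.  -23.8] ((583.2381591796875, -23.654464721679688), (5.367876052856445, 25.3198184967041), 33.40919494628906) 126.8 25.3
68 19 [583.1 -24. ] ((583.2573852539062, -23.653907775878906), (5.310906410217285, 25.312889099121094), 32.98059844970703) 125.5 25.3
brass key 708 z pct [0.3 2.  3.  4.3 5.7]
red key 105 z pct [59.4 82.8 84.2 85.4 86.7]
70 95 [ 545.3 -298.3] ((544.9363403320312, -299.84375), (12.178929328918457, 39.750858306884766), 2.537278890609741) 93.9 40.0
78 94 [ 545.3 -298.1] ((544.9363403320312, -299.84375), (12.178929328918457, 39.750858306884766), 2.537278890609741) 94.3 40.1
82 87 [ 545.5 -299. ] ((544.6629638671875, -299.8570556640625), (12.205257415771484, 39.58087921142578), 1.708486795425415) 94.4 40.1
```

```bash
cat >> h.py <<'E'
def go(x=None,y=None,z=None,th=None):
    s=r.get_state(); q=s['tool_rot']; M=R.from_quat([q[1],q[2],q[3],q[0]]).as_matrix(); p=s['tcp_pos']
    t=np.array([a if b is None else b for a,b in zip(p,(x,y,z))]); cur=np.degrees(np.arctan2(M[1,0],M[0,0]))
    d=0 if th is None else (th-cur+180)%360-180
    print('tcp',p.round(1),'th',cur.round(1),'tilt',M[:,2].round(3),'F',s['contact_force'].round(1),'T',s['wrist_torque'].round(2),'t',round(s['time'],2),'q6',round(s['q'][5],2))
    print('shift units (now axes)',(M.T@(t-p)/30).round(2),'wz units',round(-d/5,2))
    a=np.radians(cur+d); M2=np.array([[np.cos(a),np.sin(a),0],[np.sin(a),-np.cos(a),0],[0,0,-1]])
    print('shift units (after turn)',(M2.T@(t-p)/30).round(2))
E
python3 -m jog '[[[0,0,0],[0,0,1]],[[0,0,0],[0,0,1]],[[0,0,0],[0,0,1]],[[0,0,0],[0,0,1]],[[0,0,0],[0,0,1]],[[0,0,0],[0,0,1]],[[0,0,0],[0,0,1]],[[0,0,0],[0,0,1]],[[0,0,0],[0,0,1]],[[0,0,0],[0,0,1]],[[0,0,0],[0,0,1]],[[0,0,0],[0,0,1]]]' 0 30
python3 -c "
from h import *
go(545.2,-299,140,93.5)"
```

```text
time: 1.1
tcp_pos: [265.4, 565.5, 225.1]
tool_rot: [0.0, 0.678, 0.735, -0.0]
contact_force: [-0.3, -0.6, -0.6]
opening: 0.499
grip_force: 0.0
tcp [265.4 565.5 225.1] th 94.6 tilt [-0.    -0.001 -1.   ] F [-0.3 -0.6 -0.6] T [-0.08  0.03 -0.02] t 1.1 q6 1.05
shift units (now axes) [-29.47   6.98   2.86] wz units 0.22
shift units (after turn) [-29.33   7.55   2.84]
```

```bash

python3 -m jog '[[[-0.5,0.1,0],[0,0,0.22]],[[-0.98,0.25,0],[0,0,0]],[[-0.98,0.25,0],[0,0,0]],[[-0.98,0.25,0],[0,0,0]],[[-0.98,0.25,0],[0,0,0]],[[-0.98,0.25,0],[0,0,0]],[[-0.98,0.25,0],[0,0,0]],[[-0.98,0.25,0],[0,0,0]],[[-0.98,0.25,0],[0,0,0]],[[-0.98,0.25,0],[0,0,0]],[[-0.98,0.25,0],[0,0,0]],[[-0.98,0.25,0],[0,0,0]]]'
python3 -m jog '[[[-0.98,0.25,0],[0,0,0]],[[-0.98,0.25,0],[0,0,0]],[[-0.98,0.25,0],[0,0,0]],[[-0.98,0.25,0],[0,0,0]],[[-0.98,0.25,0],[0,0,0]],[[-0.98,0.25,0],[0,0,0]],[[-0.98,0.25,0],[0,0,0]],[[-0.98,0.25,0],[0,0,0]],[[-0.98,0.25,0],[0,0,0]],[[-0.98,0.25,0],[0,0,0]],[[-0.98,0.25,0],[0,0,0]],[[-0.98,0.25,0],[0,0,0]]]'
python3 -m jog '[[[-0.98,0.25,0.2],[0,0,0]],[[-0.98,0.25,0.5],[0,0,0]],[[-0.98,0.25,0.5],[0,0,0]],[[-0.9,0.25,0.5],[0,0,0]],[[-0.6,0.25,0.5],[0,0,0]],[[-0.3,0.15,0.4],[0,0,0]],[[0,0,0],[0,0,0]],[[0,0,0],[0,0,0]]]'
python3 -c "
from h import *
go(545.2,-299,62,93.5)"
```

```text
time: 2.1
tcp_pos: [373.3, 232.3, 225.4]
tool_rot: [-0.0, 0.683, 0.73, -0.0]
contact_force: [0.7, 0.7, 0.5]
opening: 0.501
grip_force: 0.0
time: 3.1
tcp_pos: [486.2, -113.9, 225.4]
tool_rot: [-0.0, 0.684, 0.73, -0.0]
contact_force: [0.8, -0.1, 1.2]
opening: 0.502
grip_force: 0.0
time: 3.77
tcp_pos: [536.7, -251.3, 146.7]
tool_rot: [-0.001, 0.684, 0.73, -0.0]
contact_force: [-1.0, 0.1, -0.6]
opening: 0.501
grip_force: 0.0
tcp [ 536.7 -251.3  146.7] th 93.7 tilt [-0.002  0.001 -1.   ] F [-1.   0.1 -0.6] T [-0.07  0.04  0.01] t 3.77 q6 -0.51
shift units (now axes) [-1.61  0.19  2.82] wz units 0.04
shift units (after turn) [-1.6   0.19  2.82]
```

```bash

python3 -m jog '[[[-0.6,0.1,0.2],[0,0,0]],[[-0.6,0.09,0.3],[0,0,0.04]],[[-0.4,0,0.3],[0,0,0]],[[0,0,0],[0,0,0]],[[0,0,0],[0,0,0]]]'
python3 - <<'E'
from h import *
go(545.2,-299,62,93.5)
c=camera('top'); cv2.imwrite('pics/k1.png',cv2.resize(cv2.convertScaleAbs(c['img'][140:250,310:450],alpha=1.5),(700,550),interpolation=cv2.INTER_CUBIC))
E
```

```text
time: 4.18
tcp_pos: [545.7, -299.0, 123.3]
tool_rot: [-0.001, 0.685, 0.728, -0.0]
contact_force: [-0.2, 0.6, -0.3]
opening: 0.501
grip_force: 0.0
tcp [ 545.7 -299.   123.3] th 93.5 tilt [-0.001  0.001 -1.   ] F [-0.2  0.6 -0.3] T [-0.07  0.03 -0.  ] t 4.18 q6 -0.57
shift units (now axes) [-0.   -0.02  2.04] wz units 0.0
shift units (after turn) [ 0.   -0.02  2.04]
```

```bash

python3 -m jog '[[[0,-0.02,0.5],[0,0,0]],[[0,0,0.5],[0,0,0]],[[0,0,0.5],[0,0,0]],[[0,0,0.4],[0,0,0]],[[0,0,0.14],[0,0,0]],[[0,0,0],[0,0,0]]]'
python3 -m jog '[[[0,0,0],[0,0,0]],[[0,0,0],[0,0,0]],[[0,0,0],[0,0,0]],[[0,0,0],[0,0,0]],[[0,0,0],[0,0,0]],[[0,0,0],[0,0,0]],[[0,0,0],[0,0,0]],[[0,0,0],[0,0,0]]]' -1 40
python3 - <<'E'
from h import *
go()
c=camera('scene'); cv2.imwrite('pics/k2.png',cv2.resize(cv2.convertScaleAbs(c['img'][120:230,90:230],alpha=1.2),(700,550),interpolation=cv2.INTER_CUBIC))
E
```

```text
time: 4.73
tcp_pos: [545.1, -298.3, 61.7]
tool_rot: [-0.001, 0.685, 0.729, -0.0]
contact_force: [-0.2, 0.4, 0.6]
opening: 0.501
grip_force: 0.0
time: 5.4
tcp_pos: [545.9, -299.2, 62.8]
tool_rot: [0.0, 0.685, 0.729, 0.0]
contact_force: [0.2, 0.1, 4.4]
opening: 0.13
grip_force: 40.0
tcp [ 545.9 -299.2   62.8] th 93.6 tilt [ 0.001 -0.    -1.   ] F [0.2 0.1 4.4] T [-0.06  0.14  0.05] t 5.4 q6 -0.57
shift units (now axes) [0. 0. 0.] wz units 0.0
shift units (after turn) [0. 0. 0.]
```

View pics/k2.png

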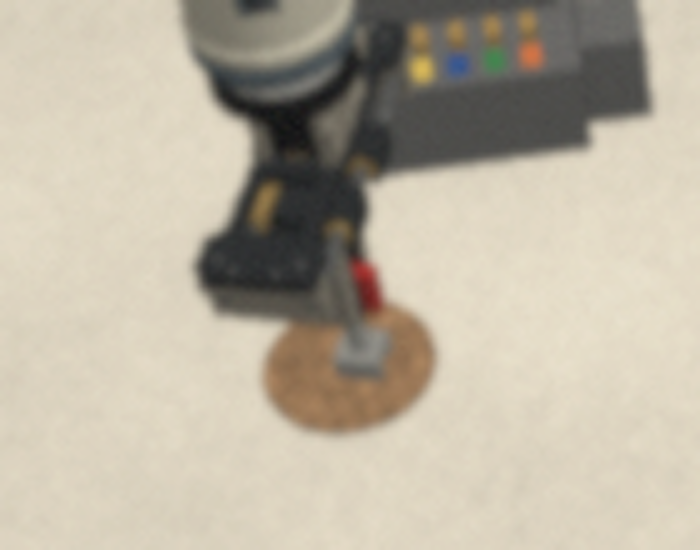

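Key gripped at opening 0.13 (about 12 mm). The scene view shows it upright, with its foot at about (360,350) in the crop. Next I lift it and go to the nearer screw at (582,-24), whose bar lies at about 126.5°.

```bash

python3 -m jog '[[[0,0,-0.3],[0,0,0]],[[0,0,-0.6],[0,0,0]],[[0,0,-0.8],[0,0,-0.6]],[[0,0,-0.8],[0,0,-1]],[[0,0,-0.7],[0,0,-1]],[[0,0,-0.3],[0,0,-1]],[[0,0,0],[0,0,-1]],[[0,0,0],[0,0,-1]],[[0,0,0],[0,0,-1]],[[0,0,0],[0,0,0]]]' - 50
python3 - <<'E'
from h import *
go(582,-24.3,None,126.5)
E
```

```text
time: 6.28
tcp_pos: [545.4, -298.9, 167.7]
tool_rot: [-0.0, 0.448, 0.894, -0.0]
contact_force: [0.5, -0.1, -0.5]
opening: 0.13
grip_force: 50.0
tcp [ 545.4 -298.9  167.7] th 126.8 tilt [-0.  0. -1.] F [ 0.5 -0.1 -0.5] T [-0.03  0.01 -0.  ] t 6.28 q6 -1.15
shift units (now axes) [6.6  6.46 0.  ] wz units 0.06
shift units (after turn) [6.63 6.43 0.  ]
```

```bash

python3 -m jog '[[[0.4,0.4,0],[0,0,0.06]],[[0.7,0.68,0],[0,0,0]],[[0.7,0.68,0],[0,0,0]],[[0.7,0.68,0],[0,0,0]],[[0.7,0.68,0],[0,0,0]],[[0.7,0.68,0],[0,0,0]],[[0.7,0.68,0],[0,0,0]],[[0.7,0.68,0],[0,0,0]],[[0.7,0.68,0],[0,0,0]],[[0.63,0.59,0],[0,0,0]],[[0,0,0],[0,0,0]],[[0,0,0],[0,0,0]]]'
python3 - <<'E'
from h import *
go(582,-24.3,126,126.5)
a=[]
for n,(x,y,w,h) in dict(top=(215,140,100,75),scene=(215,150,100,75)).items():
    c=camera(n); a.append(cv2.resize(cv2.convertScaleAbs(c['img'][y:y+h,x:x+w],alpha=1.4),(400,300),interpolation=cv2.INTER_CUBIC))
cv2.imwrite('pics/s1.png',np.hstack(a))
E
```

```text
time: 7.28
tcp_pos: [583.4, -23.5, 167.5]
tool_rot: [-0.0, 0.452, 0.892, -0.0]
contact_force: [-0.1, -0.1, -1.6]
opening: 0.13
grip_force: 50.0
tcp [583.4 -23.5 167.5] th 126.3 tilt [-0. -0. -1.] F [-0.1 -0.1 -1.6] T [-0.04  0.04 -0.04] t 7.28 q6 -0.68
shift units (now axes) [ 0.01 -0.05  1.38] wz units -0.05
shift units (after turn) [ 0.01 -0.05  1.38]
```

View pics/s1.png

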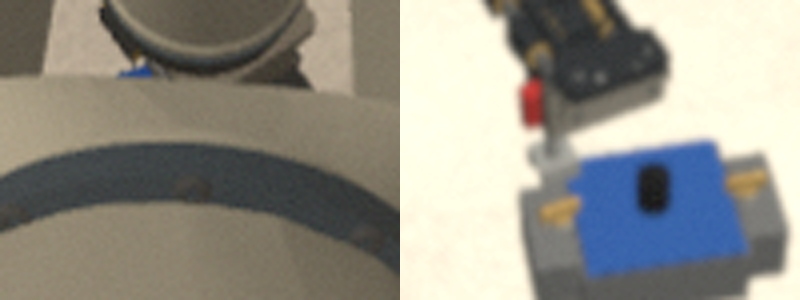

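```bash
python3 - <<'E'
from h import *
import pickle
c=pickle.load(open('scene.pkl','rb'))
def proj(p):
    q=rot(c).T@(np.array(p,float)-np.array(c['origin'])); x,y=q[0]/-q[2],-q[1]/-q[2]; k=1+c['k1']*(x*x+y*y)
    return np.array([c['cx']+c['fx']*x*k,c['cy']+c['fy']*y*k])
cr=lambda p:((proj(p)-[215,150])*4+[400,0]).round(1)
print('foot mid',cr((583.4,-23.5,109.7+7)),'bar R mid',cr((582,-24.3,66)),'knob top',cr((559.5,34.5,86)),'barL',cr((537,93.3,66)))
E
```

```text
foot mid [554.5 157. ] bar R mid [555.5 204.6] knob top [649.9 171.3] barL [742.2 176.5]
```

```bash
python3 - <<'E'
from h import *
import pickle
for n in('top','scene'):
    c=pickle.load(open(n+'.pkl','rb')); P=cloud(c)
    hsv=cv2.cvtColor(c['img'],cv2.COLOR_BGR2HSV); H,S,V=[hsv[...,i].astype(int) for i in range(3)]
    Z=P[...,2]; w=(P[...,0]>480)&(P[...,0]<640)
    m=w&(H>105)&(H<130)&(S>100)&(abs(P[...,1]-35)<80)&(Z>48)
    Q=P[m]; print(n,'lid z',np.median(Q[:,2]),cv2.minAreaRect(Q[:,:2].astype(np.float32)))
    m=w&((H<8)|(H>172))&(S>120)&(abs(P[...,1]+299)<40)&(Z>50)
    Q=P[m]; print('key all',len(Q),cv2.minAreaRect(Q[:,:2].astype(np.float32)),Q.mean(0))
    m=w&(V<70)&(Z>62)&(Z<100)&(np.hypot(P[...,0]-560,P[...,1]-35)<25)
    Q=P[m]; print('knob',len(Q),cv2.minAreaRect(Q[:,:2].astype(np.float32))[:2])
    for sx,sy in((582,-24),(537,93.5)):
        m=(H>8)&(H<32)&(S>70)&(Z>62)&(np.hypot(P[...,0]-sx,P[...,1]-sy)<22)
        Q=P[m]; print('bar',len(Q),cv2.minAreaRect(Q[:,:2].astype(np.float32)))
E
```

```text
top lid z 55.14811665604395 ((559.7225341796875, 34.60072708129883), (95.7972412109375, 105.204833984375), 20.959238052368164)
key all 108 ((544.9363403320312, -299.84375), (12.178929328918457, 39.750858306884766), 2.537278890609741) [ 544.96824224 -297.02216251   82.23990766]
knob 98 ((560.7448120117188, 34.12118911743164), (22.134992599487305, 22.102529525756836))
bar 33 ((583.4671630859375, -24.24933433532715), (5.719696521759033, 26.618844985961914), 34.43735885620117)
bar 32 ((538.548828125, 93.96272277832031), (5.619662761688232, 25.02353858947754), 23.160566329956055)
scene lid z 54.20501612751764 ((561.84521484375, 36.893131256103516), (97.59256744384766, 105.09548950195312), 20.845008850097656)
key all 112 ((549.4113159179688, -297.26458740234375), (11.297115325927734, 34.73176193237305), 3.53397274017334) [ 551.07897254 -296.65656288   74.03586133]
knob 83 ((562.25927734375, 35.1247673034668), (23.343584060668945, 18.4465389251709))
bar 27 ((585.6278076171875, -23.383821487426758), (7.668030261993408, 24.108251571655273), 34.37152862548828)
bar 31 ((539.9356689453125, 96.82498931884766), (9.61416244506836, 27.44639015197754), 26.002988815307617)
```

```bash

python3 -m jog '[[[0,-0.02,0.3],[0,0,0.1]],[[0,0,0.4],[0,0,0]],[[0,0,0.4],[0,0,0]],[[0,0,0.1],[0,0,0]],[[0,0,0],[0,0,0]]]'
python3 -m jog '[[[0,0,0.1],[0,0,0]],[[0,0,0.1],[0,0,0]],[[0,0,0],[0,0,0]]]'
python3 -c "
from h import *
go()"
```

```text
time: 7.8
tcp_pos: [581.7, -25.3, 129.3]
tool_rot: [-0.002, 0.456, 0.89, -0.001]
contact_force: [-0.5, 0.3, -0.5]
opening: 0.127
grip_force: 50.0
time: 8.05
tcp_pos: [583.0, -24.9, 125.1]
tool_rot: [-0.0, 0.456, 0.89, -0.0]
contact_force: [0.1, -0.6, -0.8]
opening: 0.125
grip_force: 50.0
tcp [583.  -24.9 125.1] th 125.8 tilt [-0.  0. -1.] F [ 0.1 -0.6 -0.8] T [-0.    0.12  0.01] t 8.05 q6 -0.67
shift units (now axes) [0. 0. 0.] wz units 0.0
shift units (after turn) [0. 0. 0.]
```

```bash

python3 -m jog '[[[0,0,0.1],[0,0,0]],[[0,0,0.06],[0,0,0]],[[0,0,0],[0,0,0]],[[0,0,0],[0,0,0]]]'
python3 -m jog '[[[0,0,0],[0,0,-0.6]],[[0,0,0],[0,0,-1]],[[0,0,0],[0,0,-1]],[[0,0,0],[0,0,-1]],[[0,0,0],[0,0,0]]]'
python3 -c "
from h import *
go()"
```

```text
time: 8.38
tcp_pos: [583.0, -24.9, 120.6]
tool_rot: [-0.0, 0.456, 0.89, -0.0]
contact_force: [1.1, -0.1, -1.2]
opening: 0.127
grip_force: 50.0
time: 8.8
tcp_pos: [583.9, -24.6, 120.9]
tool_rot: [0.001, 0.309, 0.951, 0.001]
contact_force: [2.8, 2.1, -2.2]
opening: 0.129
grip_force: 50.0
tcp [583.9 -24.6 120.9] th 144.0 tilt [ 0.002  0.001 -1.   ] F [ 2.8  2.1 -2.2] T [ 0.44 -0.6  -0.1 ] t 8.8 q6 -0.99
shift units (now axes) [0. 0. 0.] wz units 0.0
shift units (after turn) [0. 0. 0.]
```

```bash

python3 -m jog '[[[0,0,0],[0,0,-0.8]],[[0,0,0],[0,0,-0.8]],[[0,0,0],[0,0,-0.8]],[[0,0,0],[0,0,-0.8]],[[0,0,0],[0,0,-0.8]],[[0,0,0],[0,0,-0.8]],[[0,0,0],[0,0,-0.8]],[[0,0,0],[0,0,-0.8]],[[0,0,0],[0,0,-0.8]],[[0,0,0],[0,0,-0.8]],[[0,0,0],[0,0,0]]]'
python3 -c "
from h import *
go()"
python3 -m jog '[[[0,0,0],[0,0,-0.6]],[[0,0,0],[0,0,-0.6]],[[0,0,0],[0,0,-0.6]],[[0,0,0],[0,0,0]]]'
python3 -c "
from h import *
go()"
```

```text
time: 9.72
tcp_pos: [584.1, -23.9, 121.0]
tool_rot: [0.001, -0.033, 0.999, 0.001]
contact_force: [3.3, 4.7, -1.8]
opening: 0.13
grip_force: 50.0
tcp [584.1 -23.9 121. ] th -176.2 tilt [ 0.002  0.002 -1.   ] F [ 3.3  4.7 -1.8] T [ 1.27 -0.65 -0.1 ] t 9.72 q6 -1.68
shift units (now axes) [0. 0. 0.] wz units 0.0
shift units (after turn) [0. 0. 0.]
time: 10.05
tcp_pos: [583.8, -23.8, 121.0]
tool_rot: [0.001, -0.111, 0.994, 0.001]
contact_force: [1.6, 5.3, -0.9]
opening: 0.133
grip_force: 50.0
tcp [583.8 -23.8 121. ] th -167.3 tilt [ 0.002  0.002 -1.   ] F [ 1.6  5.3 -0.9] T [ 1.24 -0.36 -0.05] t 10.05 q6 -1.84
shift units (now axes) [0. 0. 0.] wz units 0.0
shift units (after turn) [0. 0. 0.]
```

```bash

for i in 1 ; do python3 -m jog '[[[0,0,0],[0,0,-0.6]],[[0,0,0],[0,0,-0.6]],[[0,0,0],[0,0,0]]]' | grep force; python3 -c "
from h import *
go()" | head -1; done
python3 -m jog '[[[0,0,0],[0,0,-0.6]],[[0,0,0],[0,0,-0.6]],[[0,0,0],[0,0,0]]]'|grep force
python3 -c "
from h import *
go()"|head -1
python3 -m jog '[[[0,0,0],[0,0,-0.4]],[[0,0,0],[0,0,-0.4]],[[0,0,0],[0,0,0]]]'|grep force
python3 -c "
from h import *
go()"|head -1
```

```text
contact_force: [1.5, 6.8, -0.7]
grip_force: 50.0
tcp [583.5 -23.9 120.9] th -161.3 tilt [ 0.001  0.002 -1.   ] F [ 1.5  6.8 -0.7] T [ 1.34 -0.24 -0.08] t 10.3 q6 -1.94
contact_force: [1.5, 7.3, -0.4]
grip_force: 50.0
tcp [583.3 -23.5 120.9] th -155.3 tilt [ 0.001  0.002 -1.   ] F [ 1.5  7.3 -0.4] T [ 1.73 -0.24 -0.07] t 10.55 q6 -2.05
contact_force: [0.4, 9.4, -1.2]
grip_force: 50.0
tcp [583.3 -23.1 120.9] th -151.4 tilt [ 0.001  0.003 -1.   ] F [ 0.4  9.4 -1.2] T [ 2.2  -0.15 -0.21] t 10.8 q6 -2.12
```

```bash

python3 -m jog '[[[0,0,0],[0,0,-0.4]],[[0,0,0],[0,0,-0.2]],[[0,0,0],[0,0,0]]]'|grep force
python3 -c "
from h import *
go()"|head -1
```

```text
contact_force: [0.4, 9.9, -0.4]
grip_force: 50.1
tcp [583.3 -23.  120.9] th -148.5 tilt [ 0.001  0.003 -1.   ] F [ 0.4  9.9 -0.4] T [ 2.28 -0.21 -0.51] t 11.05 q6 -2.17
```

```bash

python3 -m jog '[[[0,0,0],[0,0,0.8]],[[0,0,0],[0,0,0.8]],[[0,0,0],[0,0,0.1]],[[0,0,0],[0,0,0]],[[0,0,-0.2],[0,0,0]],[[0,0,-0.3],[0,0,0]],[[0,0,-0.5],[0,0,0]],[[0,0,-0.6],[0,0,0]],[[0,0,0],[0,0,0]]]'
python3 -m jog '[[[0,0,0],[0,0,1]],[[0,0,0],[0,0,1]],[[0,0,0],[0,0,1]],[[0,0,0],[0,0,1]],[[0,0,0],[0,0,1]],[[0,0,0],[0,0,1]],[[0,0,0],[0,0,1]],[[0,0,0],[0,0,1]],[[0,0,0],[0,0,1]],[[0,0,0],[0,0,1]],[[0,0,0],[0,0,1]],[[0,0,0],[0,0,1]]]'
python3 -m jog '[[[0,0,0],[0,0,1]],[[0,0,0],[0,0,1]],[[0,0,0],[0,0,1]],[[0,0,0],[0,0,1]],[[0,0,0],[0,0,1]],[[0,0,0],[0,0,1]],[[0,0,0],[0,0,0]],[[0,0,0],[0,0,0]]]'
python3 -c "
from h import *
go(538.3,94,168,113.5)"
```

```text
time: 11.8
tcp_pos: [585.1, -25.4, 172.5]
tool_rot: [0.003, -0.201, 0.98, -0.001]
contact_force: [0.1, -0.2, -0.8]
opening: 0.129
grip_force: 50.0
time: 12.8
tcp_pos: [582.9, -25.2, 168.3]
tool_rot: [0.0, 0.318, 0.948, -0.0]
contact_force: [0.3, -0.2, -2.5]
opening: 0.129
grip_force: 50.0
time: 13.47
tcp_pos: [582.9, -25.1, 168.4]
tool_rot: [0.0, 0.549, 0.836, -0.0]
contact_force: [0.3, -0.8, -1.9]
opening: 0.126
grip_force: 50.0
tcp [582.9 -25.1 168.4] th 113.4 tilt [-0. -0. -1.] F [ 0.3 -0.8 -1.9] T [-0.04  0.03 -0.02] t 13.47 q6 -0.45
shift units (now axes) [4.23 0.21 0.01] wz units -0.03
shift units (after turn) [4.23 0.22 0.01]
```

```bash

python3 -m jog '[[[0.4,0.02,0],[0,0,0]],[[0.7,0.04,0],[0,0,0]],[[0.8,0.04,0],[0,0,0]],[[0.8,0.04,0],[0,0,0]],[[0.7,0.04,0],[0,0,0]],[[0.6,0.03,0],[0,0,0]],[[0.23,0,0],[0,0,0]],[[0,0,0],[0,0,0]],[[0,0,0],[0,0,0]],[[0,0,0],[0,0,0]]]'
python3 - <<'E'
from h import *
go(538.3,94,128.5,113.5)
a=[]
for n,(x,y,w,h) in dict(top=(185,140,100,75),scene=(225,140,100,75)).items():
    c=camera(n); a.append(cv2.resize(cv2.convertScaleAbs(c['img'][y:y+h,x:x+w],alpha=1.4),(400,300),interpolation=cv2.INTER_CUBIC))
cv2.imwrite('pics/s2.png',np.hstack(a))
E
```

```text
time: 14.3
tcp_pos: [539.0, 93.6, 168.6]
tool_rot: [0.0, 0.55, 0.835, -0.0]
contact_force: [0.5, -0.1, -1.9]
opening: 0.129
grip_force: 50.0
tcp [539.   93.6 168.6] th 113.3 tilt [ 0. -0. -1.] F [ 0.5 -0.1 -1.9] T [-0.05  0.01 -0.  ] t 14.3 q6 -0.24
shift units (now axes) [ 0.02 -0.02  1.34] wz units -0.04
shift units (after turn) [ 0.02 -0.02  1.34]
```

View pics/s2.png

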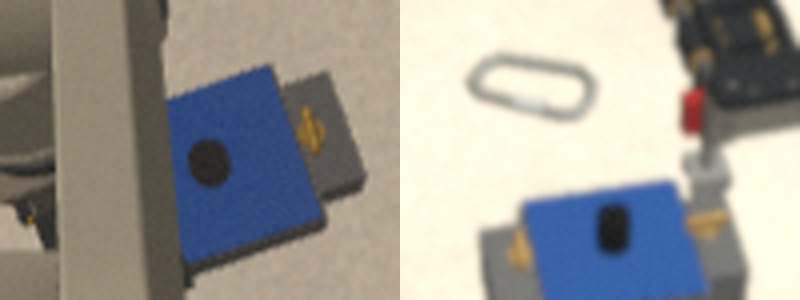

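Screw R's bar, at (312,130) in the left crop, is now across. The key hangs above the other bar. I descend onto it.

```bash

python3 -m jog '[[[0,0,0.3],[0,0,0]],[[0,0,0.4],[0,0,0]],[[0,0,0.4],[0,0,0]],[[0,0,0.2],[0,0,0]],[[0,0,0],[0,0,0]],[[0,0,0],[0,0,0]]]'
python3 -m jog '[[[0,0,0.1],[0,0,0]],[[0,0,0.06],[0,0,0]],[[0,0,0],[0,0,0]],[[0,0,0],[0,0,0]]]'
python3 -c "
from h import *
go()"
```

```text
time: 14.9
tcp_pos: [538.5, 93.8, 129.2]
tool_rot: [-0.0, 0.55, 0.835, -0.0]
contact_force: [1.0, 0.1, -1.2]
opening: 0.128
grip_force: 50.0
time: 15.23
tcp_pos: [538.8, 94.2, 125.0]
tool_rot: [0.0, 0.55, 0.835, 0.0]
contact_force: [-0.6, -0.1, -1.1]
opening: 0.125
grip_force: 50.0
tcp [538.8  94.2 125. ] th 113.3 tilt [ 0.  0. -1.] F [-0.6 -0.1 -1.1] T [-0.06  0.02  0.03] t 15.23 q6 -0.24
shift units (now axes) [0. 0. 0.] wz units 0.0
shift units (after turn) [0. 0. 0.]
```

```bash

python3 -m jog '[[[0,0,0.1],[0,0,0]],[[0,0,0.04],[0,0,0]],[[0,0,0],[0,0,0]],[[0,0,0],[0,0,0]]]'
python3 -m jog '[[[0,0,0],[0,0,-0.6]],[[0,0,0],[0,0,-1]],[[0,0,0],[0,0,-1]],[[0,0,0],[0,0,-1]],[[0,0,0],[0,0,0]]]'
python3 -c "
from h import *
go()"
```

```text
time: 15.57
tcp_pos: [538.6, 94.2, 120.5]
tool_rot: [-0.0, 0.55, 0.835, -0.0]
contact_force: [-0.6, 0.2, -1.7]
opening: 0.126
grip_force: 50.0
time: 15.98
tcp_pos: [538.3, 94.1, 120.5]
tool_rot: [-0.0, 0.411, 0.912, -0.0]
contact_force: [-2.0, -0.2, -1.1]
opening: 0.125
grip_force: 50.0
tcp [538.3  94.1 120.5] th 131.5 tilt [-0.001 -0.    -1.   ] F [-2.  -0.2 -1.1] T [-0.1   0.35  0.  ] t 15.98 q6 -0.55
shift units (now axes) [0. 0. 0.] wz units 0.0
shift units (after turn) [0. 0. 0.]
```

```bash

python3 -m jog '[[[0,0,0],[0,0,-0.8]],[[0,0,0],[0,0,-0.8]],[[0,0,0],[0,0,-0.8]],[[0,0,0],[0,0,-0.8]],[[0,0,0],[0,0,0]]]'
python3 -c "
from h import *
go()"|head -1
python3 -m jog '[[[0,0,0],[0,0,-0.9]],[[0,0,0],[0,0,-0.9]],[[0,0,0],[0,0,-0.9]],[[0,0,0],[0,0,-0.9]],[[0,0,0],[0,0,-0.9]],[[0,0,0],[0,0,-0.9]],[[0,0,0],[0,0,-0.9]],[[0,0,0],[0,0,-0.9]],[[0,0,0],[0,0,-0.9]],[[0,0,0],[0,0,-0.9]],[[0,0,0],[0,0,0]]]'
python3 -c "
from h import *
go()"|head -1
```

```text
time: 16.4
tcp_pos: [538.5, 94.2, 120.5]
tool_rot: [-0.0, 0.282, 0.959, -0.0]
contact_force: [-0.8, -0.1, -2.1]
opening: 0.129
grip_force: 50.0
tcp [538.5  94.2 120.5] th 147.3 tilt [-0.  0. -1.] F [-0.8 -0.1 -2.1] T [ 0.02  0.29 -0.03] t 16.4 q6 -0.83
time: 17.32
tcp_pos: [538.7, 94.8, 120.6]
tool_rot: [0.0, -0.106, 0.994, 0.0]
contact_force: [-1.2, 3.3, -2.7]
opening: 0.126
grip_force: 50.0
tcp [538.7  94.8 120.6] th -167.8 tilt [ 0.     0.001 -1.   ] F [-1.2  3.3 -2.7] T [ 0.89  0.18 -0.07] t 17.32 q6 -1.61
```

```bash

python3 -m jog '[[[0,0,0],[0,0,-0.8]],[[0,0,0],[0,0,-0.8]],[[0,0,0],[0,0,-0.8]],[[0,0,0],[0,0,0]]]'|grep force
python3 -c "
from h import *
go()"|head -1
python3 -m jog '[[[0,0,0],[0,0,-0.4]],[[0,0,0],[0,0,-0.4]],[[0,0,0],[0,0,0]]]'|grep force
python3 -c "
from h import *
go()"|head -1
python3 -m jog '[[[0,0,0],[0,0,-0.3]],[[0,0,0],[0,0,-0.3]],[[0,0,0],[0,0,0]]]'|grep force
python3 -c "
from h import *
go()"|head -1
```

```text
contact_force: [-0.8, 4.8, -2.3]
grip_force: 50.0
tcp [538.7  94.9 120.6] th -155.9 tilt [-0.     0.001 -1.   ] F [-0.8  4.8 -2.3] T [ 1.15  0.18 -0.01] t 17.65 q6 -1.82
contact_force: [-0.9, 6.1, -2.2]
grip_force: 50.0
tcp [538.6  95.  120.6] th -152.0 tilt [-0.     0.001 -1.   ] F [-0.9  6.1 -2.2] T [ 1.38  0.25 -0.16] t 17.9 q6 -1.89
contact_force: [-0.9, 6.6, -1.7]
grip_force: 50.1
tcp [538.6  95.1 120.6] th -149.1 tilt [-0.     0.002 -1.   ] F [-0.9  6.6 -1.7] T [ 1.52  0.19 -0.49] t 18.15 q6 -1.94
```

```bash

python3 -m jog '[[[0,0,0],[0,0,0.8]],[[0,0,0],[0,0,0.8]],[[0,0,0],[0,0,0.1]],[[0,0,0],[0,0,0]],[[0,0,-0.2],[0,0,0]],[[0,0,-0.3],[0,0,0]],[[0,0,-0.5],[0,0,0]],[[0,0,-0.6],[0,0,0]],[[0,0,0],[0,0,0]]]'
python3 -m jog '[[[0,0,0],[0,0,1]],[[0,0,0],[0,0,1]],[[0,0,0],[0,0,1]],[[0,0,0],[0,0,1]],[[0,0,0],[0,0,1]],[[0,0,0],[0,0,1]],[[0,0,0],[0,0,1]],[[0,0,0],[0,0,1]],[[0,0,0],[0,0,1]],[[0,0,0],[0,0,1]],[[0,0,0],[0,0,1]],[[0,0,0],[0,0,1]]]'
python3 -m jog '[[[0,0,0],[0,0,1]],[[0,0,0],[0,0,1]],[[0,0,0],[0,0,1]],[[0,0,0],[0,0,1]],[[0,0,0],[0,0,1]],[[0,0,0],[0,0,1]],[[0,0,0],[0,0,1]],[[0,0,0],[0,0,1]],[[0,0,0],[0,0,1]],[[0,0,0],[0,0,1]],[[0,0,0],[0,0,0]]]'
python3 -c "
from h import *
go(549,-302,168)"
```

```text
time: 18.9
tcp_pos: [541.1, 94.2, 172.5]
tool_rot: [0.003, -0.197, 0.98, -0.0]
contact_force: [1.1, -0.2, 0.0]
opening: 0.132
grip_force: 50.0
time: 19.9
tcp_pos: [538.8, 93.9, 168.5]
tool_rot: [0.0, 0.321, 0.947, -0.0]
contact_force: [0.8, -0.6, -0.8]
opening: 0.122
grip_force: 50.0
time: 20.82
tcp_pos: [538.8, 93.9, 168.5]
tool_rot: [0.0, 0.691, 0.723, 0.0]
contact_force: [0.1, -0.6, -0.3]
opening: 0.127
grip_force: 50.0
tcp [538.8  93.9 168.5] th 92.5 tilt [ 0. -0. -1.] F [ 0.1 -0.6 -0.3] T [-0.09  0.11  0.03] t 20.82 q6 0.13
shift units (now axes) [-13.2   -0.25   0.02] wz units 0.0
shift units (after turn) [-13.2   -0.25   0.02]
```

```bash

python3 -m jog '[[[-0.5,-0.02,0],[0,0,0]],[[-0.9,-0.02,0],[0,0,0]],[[-0.98,-0.02,0],[0,0,0]],[[-0.98,-0.02,0],[0,0,0]],[[-0.98,-0.02,0],[0,0,0]],[[-0.98,-0.02,0],[0,0,0]],[[-0.98,-0.02,0],[0,0,0]],[[-0.98,-0.02,0],[0,0,0]],[[-0.98,-0.02,0],[0,0,0]],[[-0.98,-0.02,0],[0,0,0]],[[-0.98,-0.02,0],[0,0,0]],[[-0.98,-0.02,0],[0,0,0]]]'
python3 -m jog '[[[-0.8,0,0],[0,0,0]],[[-0.6,0,0],[0,0,0]],[[-0.4,0,0],[0,0,0]],[[-0.2,0,0],[0,0,0]],[[0,0,0.3],[0,0,0]],[[0,0,0.6],[0,0,0]],[[0,0,0.8],[0,0,0]],[[0,0,0.6],[0,0,0]],[[0,0,0.4],[0,0,0]],[[0,0,0.2],[0,0,0]],[[0,0,0],[0,0,0]],[[0,0,0],[0,0,0]]]'
python3 -c "
from h import *
go(549,-302,62.4)"
```

```text
time: 21.82
tcp_pos: [547.5, -243.5, 168.6]
tool_rot: [0.0, 0.689, 0.725, -0.0]
contact_force: [-0.9, 0.1, -1.4]
opening: 0.127
grip_force: 50.0
time: 22.82
tcp_pos: [550.9, -301.4, 81.9]
tool_rot: [0.0, 0.69, 0.724, 0.0]
contact_force: [0.0, -0.8, -1.5]
opening: 0.129
grip_force: 50.0
tcp [ 550.9 -301.4   81.9] th 92.8 tilt [ 0. -0. -1.] F [ 0.  -0.8 -1.5] T [-0.12  0.04 -0.09] t 22.82 q6 -0.55
shift units (now axes) [-0.02 -0.06  0.65] wz units 0.0
shift units (after turn) [-0.02 -0.06  0.65]
```

```bash

python3 -m jog '[[[0,0,0.25],[0,0,0]],[[0,0,0.2],[0,0,0]],[[0,0,0.08],[0,0,0]],[[0,0,0.04],[0,0,0]],[[0,0,0],[0,0,0]],[[0,0,0],[0,0,0]]]'
python3 -c "
from h import *
go(549,-302,62.4)"
python3 -m jog '[[[0,0,0.05],[0,0,0]],[[0,0,0.03],[0,0,0]],[[0,0,0],[0,0,0]],[[0,0,0],[0,0,0]]]'
python3 - <<'E'
from h import *
go()
c=camera('scene'); cv2.imwrite('pics/k3.png',cv2.resize(cv2.convertScaleAbs(c['img'][140:230,110:230],alpha=1.2),(800,600),interpolation=cv2.INTER_CUBIC))
E
```

```text
time: 23.32
tcp_pos: [550.6, -301.8, 64.5]
tool_rot: [0.0, 0.69, 0.724, -0.0]
contact_force: [-0.0, 0.4, -1.1]
opening: 0.126
grip_force: 50.0
tcp [ 550.6 -301.8   64.5] th 92.8 tilt [ 0. -0. -1.] F [-0.   0.4 -1.1] T [-0.03  0.13 -0.01] t 23.32 q6 -0.55
shift units (now axes) [-0.   -0.05  0.07] wz units 0.0
shift units (after turn) [-0.   -0.05  0.07]
time: 23.65
tcp_pos: [550.9, -301.9, 62.8]
tool_rot: [0.0, 0.69, 0.724, 0.0]
contact_force: [-1.9, 0.0, 4.9]
opening: 0.126
grip_force: 50.0
tcp [ 550.9 -301.9   62.8] th 92.8 tilt [ 0.001 -0.    -1.   ] F [-1.9  0.   4.9] T [0.07 0.34 0.03] t 23.65 q6 -0.55
shift units (now axes) [0. 0. 0.] wz units 0.0
shift units (after turn) [0. 0. 0.]
```

View pics/k3.png

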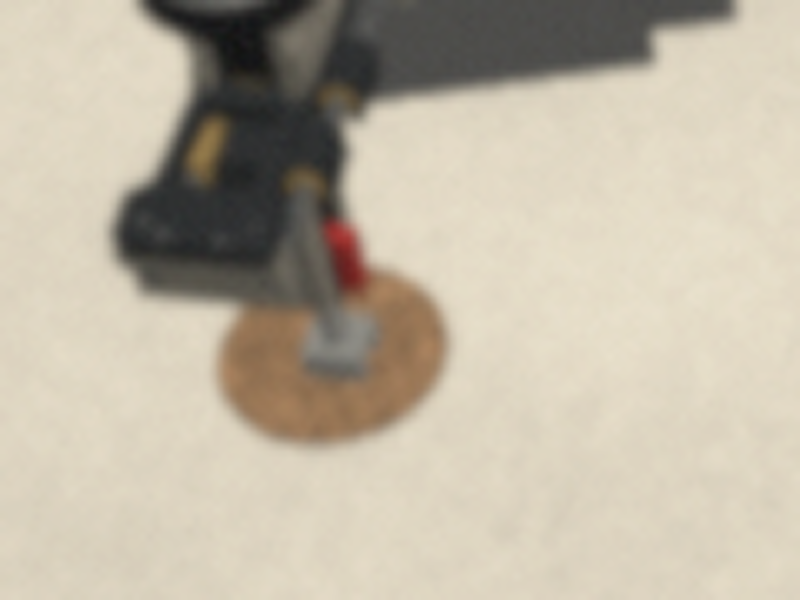

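The key stands on the coaster, foot at about (340,345) in the crop, and the contact force confirms it is down. Now I release and rise.

```bash

python3 -m jog '[[[0,0,0],[0,0,0]],[[0,0,0],[0,0,0]],[[0,0,0],[0,0,0]],[[0,0,0],[0,0,0]],[[0,0,0],[0,0,0]],[[0,0,-0.1],[0,0,0]],[[0,0,-0.3],[0,0,0]],[[0,0,-0.6],[0,0,0]],[[0,0,-0.9],[0,0,0]],[[0,0,-0.9],[0,0,0]],[[0,0,-0.7],[0,0,0]],[[0,0,-0.3],[0,0,0]]]' 0 20
python3 -m jog '[[[0,0,-0.3],[0,0,0]],[[-0.8,0,0],[0,0,0]],[[-1,0,0],[0,0,0]],[[-1,0,0],[0,0,0]],[[-1,0,0],[0,0,0]],[[0,0,0],[0,0,0]]]'
python3 - <<'E'
from h import *
go(560.3,34.6,150,110.9)
a=[]
for n,(x,y,w,h) in dict(top=(195,150,200,75),scene=(120,140,200,75)).items():
    c=camera(n); a.append(cv2.resize(cv2.convertScaleAbs(c['img'][y:y+h,x:x+w],alpha=1.5),(800,300),interpolation=cv2.INTER_CUBIC))
    P=cloud(c); hsv=cv2.cvtColor(c['img'],cv2.COLOR_BGR2HSV); H,S,V=[hsv[...,i].astype(int) for i in range(3)]; Z=P[...,2]
    for sx,sy in((583,-24),(538.5,94)):
        m=(H>8)&(H<32)&(S>70)&(Z>62)&(np.hypot(P[...,0]-sx,P[...,1]-sy)<22)
        Q=P[m]; 
        if len(Q)>5: print(n,'bar',len(Q),cv2.minAreaRect(Q[:,:2].astype(np.float32)))
    m=(H>105)&(H<130)&(S>100)&(Z>48)&(np.hypot(P[...,0]-560,P[...,1]-35)<100)
    Q=P[m]; print('lid',len(Q),cv2.minAreaRect(Q[:,:2].astype(np.float32)))
cv2.imwrite('pics/s3.png',np.vstack(a))
E
```

```text
time: 24.7
tcp_pos: [552.0, -302.5, 180.2]
tool_rot: [0.002, 0.69, 0.724, 0.001]
contact_force: [0.1, 0.0, 0.8]
opening: 0.499
grip_force: 0.0
time: 25.2
tcp_pos: [555.5, -420.1, 184.1]
tool_rot: [0.0, 0.691, 0.723, -0.001]
contact_force: [-1.4, 0.1, -0.6]
opening: 0.501
grip_force: 0.0
tcp [ 555.5 -420.1  184.1] th 92.6 tilt [-0.    -0.002 -1.   ] F [-1.4  0.1 -0.6] T [-0.01  0.07  0.01] t 25.2 q6 -0.69
shift units (now axes) [15.13  0.86  1.11] wz units -3.65
shift units (after turn) [14.1   5.56  1.14]
top bar 33 ((583.5174560546875, -24.136377334594727), (27.608430862426758, 6.0858330726623535), 18.76181411743164)
top bar 33 ((538.9938354492188, 92.99032592773438), (27.011131286621094, 5.89432430267334), 17.46847915649414)
lid 1661 ((559.975341796875, 34.71240997314453), (95.84504699707031, 105.0203628540039), 21.003202438354492)
scene bar 23 ((583.4080200195312, -22.513774871826172), (26.932323455810547, 5.59395170211792), 17.94622230529785)
scene bar 23 ((540.0230712890625, 95.37735748291016), (26.76679039001465, 5.974283218383789), 19.178041458129883)
lid 1057 ((561.763671875, 36.886051177978516), (98.44422912597656, 105.47335815429688), 20.322919845581055)
```

View pics/s3.png

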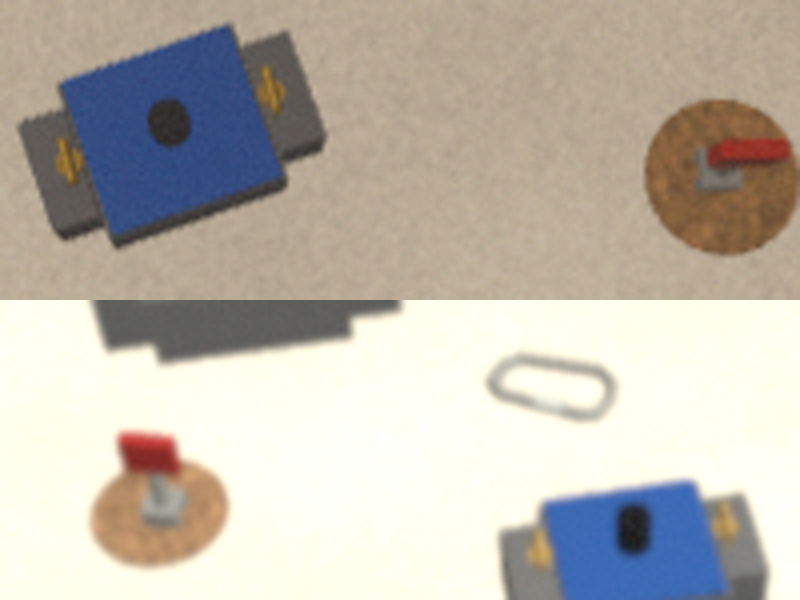

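Both bars now lie across the box at about 18°, against an expected stop of 16.8°, and the key stands upright on the coaster. Next is the lid knob.

```bash

python3 -m jog '[[[0.5,0.2,0],[0,0,-0.9]],[[0.7,0.1,0],[0,0,-1]],[[0.8,0.15,0],[0,0,-1]],[[0.9,0.3,0],[0,0,-0.75]],[[0.93,0.37,0],[0,0,0]],[[0.93,0.37,0],[0,0,0]],[[0.93,0.37,0],[0,0,0]],[[0.93,0.37,0],[0,0,0]],[[0.93,0.37,0],[0,0,0]],[[0.93,0.37,0],[0,0,0]],[[0.93,0.37,0],[0,0,0]],[[0.93,0.37,0],[0,0,0]]]'
python3 -m jog '[[[0.93,0.37,0],[0,0,0]],[[0.93,0.37,0],[0,0,0]],[[0.93,0.37,0],[0,0,0]],[[0,0,0],[0,0,0]],[[0,0,0],[0,0,0]]]'
python3 -c "
from h import *
go(560.2,34.7,120,110.9)"
```

```text
time: 26.3
tcp_pos: [563.1, -83.3, 184.7]
tool_rot: [-0.001, 0.566, 0.824, -0.0]
contact_force: [1.0, -0.2, 0.1]
opening: 0.498
grip_force: 0.0
time: 26.72
tcp_pos: [564.4, 6.2, 184.8]
tool_rot: [-0.0, 0.565, 0.825, -0.0]
contact_force: [0.6, -0.3, -0.1]
opening: 0.498
grip_force: 0.0
tcp [564.4   6.2 184.8] th 111.2 tilt [-0.001  0.    -1.   ] F [ 0.6 -0.3 -0.1] T [-0.06  0.01 -0.03] t 26.72 q6 -0.36
shift units (now axes) [0.93 0.22 2.16] wz units 0.06
shift units (after turn) [0.94 0.21 2.16]
```

```bash

python3 -m jog '[[[0.5,0.11,0.3],[0,0,0.06]],[[0.44,0.1,0.6],[0,0,0]],[[0,0,0.7],[0,0,0]],[[0,0,0.56],[0,0,0]],[[0,0,0],[0,0,0]],[[0,0,0],[0,0,0]]]'
python3 -c "
from h import *
go(560.2,34.7,71,110.9)"
```

```text
time: 27.22
tcp_pos: [560.3, 32.0, 119.7]
tool_rot: [-0.001, 0.569, 0.823, -0.001]
contact_force: [0.5, 0.6, -0.3]
opening: 0.499
grip_force: 0.0
tcp [560.3  32.  119.7] th 110.7 tilt [-0.002 -0.    -1.   ] F [ 0.5  0.6 -0.3] T [-0.04  0.03  0.01] t 27.22 q6 -0.31
shift units (now axes) [0.08 0.03 1.62] wz units -0.04
shift units (after turn) [0.08 0.03 1.62]
```

```bash

python3 -m jog '[[[0.08,0.02,0.3],[0,0,0]],[[0,0,0.5],[0,0,0]],[[0,0,0.5],[0,0,0]],[[0,0,0.22],[0,0,0]],[[0,0,0.06],[0,0,0]],[[0,0,0],[0,0,0]],[[0,0,0],[0,0,0]]]'
python3 -m jog '[[[0,0,0],[0,0,0]],[[0,0,0],[0,0,0]],[[0,0,0],[0,0,0]],[[0,0,0],[0,0,0]],[[0,0,0],[0,0,0]],[[0,0,0],[0,0,0]]]' -1 40
python3 -c "
from h import *
go()"
```

```text
time: 27.8
tcp_pos: [561.6, 35.1, 73.6]
tool_rot: [0.0, 0.569, 0.823, 0.0]
contact_force: [0.5, -0.2, 0.4]
opening: 0.5
grip_force: 0.0
time: 28.3
tcp_pos: [561.3, 35.1, 73.3]
tool_rot: [0.0, 0.569, 0.823, 0.0]
contact_force: [-1.2, -0.6, 5.2]
opening: 0.25
grip_force: 40.0
tcp [561.3  35.1  73.3] th 110.7 tilt [ 0.001  0.    -1.   ] F [-1.2 -0.6  5.2] T [-0.06  0.2   0.  ] t 28.3 q6 -0.3
shift units (now axes) [0. 0. 0.] wz units 0.0
shift units (after turn) [0. 0. 0.]
```

```bash

python3 -m jog '[[[0,0,-0.1],[0,0,0]],[[0,0,-0.1],[0,0,0]],[[0,0,-0.2],[0,0,0]],[[0,0,-0.2],[0,0,0]],[[0,0,0],[0,0,0]]]'
python3 -c "
from h import *
go()"
python3 -m jog '[[[0,0,-0.3],[0,0,0]],[[0,0,-0.5],[0,0,0]],[[0,0,-0.6],[0,0,0]],[[0,0,-0.4],[0,0,0]],[[0,0,-0.2],[0,0,0]],[[0,0,0],[0,0,0]],[[0,0,0],[0,0,0]]]'
python3 - <<'E'
from h import *
go(514.5,293,140,86)
a=[]
for n,(x,y,w,h) in dict(top=(90,140,200,75),scene=(220,130,200,75)).items():
    c=camera(n); a.append(cv2.resize(cv2.convertScaleAbs(c['img'][y:y+h,x:x+w],alpha=1.5),(800,300),interpolation=cv2.INTER_CUBIC))
cv2.imwrite('pics/s4.png',np.vstack(a))
E
```

```text
time: 28.72
tcp_pos: [561.8, 35.1, 92.2]
tool_rot: [0.001, 0.569, 0.823, 0.001]
contact_force: [-0.5, -0.2, -1.0]
opening: 0.254
grip_force: 40.0
tcp [561.8  35.1  92.2] th 110.7 tilt [ 0.002  0.    -1.   ] F [-0.5 -0.2 -1. ] T [-0.09  0.03 -0.01] t 28.72 q6 -0.3
shift units (now axes) [0. 0. 0.] wz units 0.0
shift units (after turn) [0. 0. 0.]
time: 29.3
tcp_pos: [561.0, 35.1, 150.9]
tool_rot: [0.0, 0.568, 0.823, 0.0]
contact_force: [-0.3, -0.1, -1.2]
opening: 0.251
grip_force: 40.0
tcp [561.   35.1 150.9] th 110.7 tilt [ 0. -0. -1.] F [-0.3 -0.1 -1.2] T [-0.04  0.06  0.  ] t 29.3 q6 -0.3
shift units (now axes) [8.59 1.59 0.36] wz units 4.94
shift units (after turn) [ 8.47 -2.14  0.36]
```

View pics/s4.png

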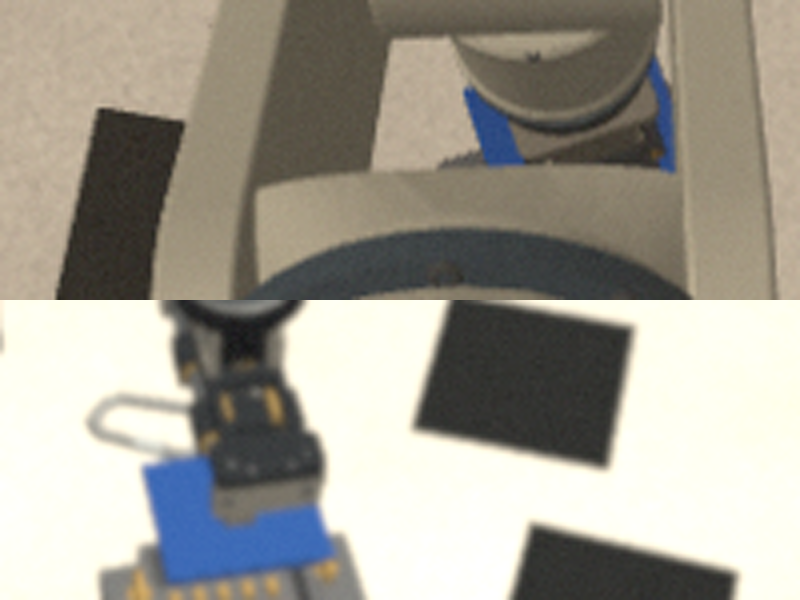

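The lid hangs level above the open box. Next I turn it to match the mat, which lies at about 81.5°, and go to (514.5, 293).

```bash

python3 -m jog '[[[0,0,0],[0,0,0.5]],[[0,0,0],[0,0,0.9]],[[0,0,0],[0,0,0.9]],[[0,0,0],[0,0,0.9]],[[0,0,0],[0,0,0.9]],[[0,0,0],[0,0,0.9]],[[0,0,0],[0,0,0.6]],[[0,0,0],[0,0,0.24]],[[0,0,0],[0,0,0]]]'
python3 -c "
from h import *
go(514.5,293,140,81.5)"
```

```text
time: 30.15
tcp_pos: [560.6, 35.0, 150.1]
tool_rot: [-0.0, 0.758, 0.653, -0.001]
contact_force: [0.4, 0.9, -1.1]
opening: 0.25
grip_force: 40.0
tcp [560.6  35.  150.1] th 81.5 tilt [-0.001 -0.    -1.   ] F [ 0.4  0.9 -1.1] T [-0.06  0.09  0.03] t 30.15 q6 0.21
shift units (now axes) [ 8.28 -2.79  0.34] wz units 0.0
shift units (after turn) [ 8.28 -2.79  0.34]
```

```bash

python3 -m jog '[[[0.4,-0.13,0],[0,0,0]],[[0.8,-0.27,0],[0,0,0]],[[0.9,-0.3,0],[0,0,0]],[[0.9,-0.3,0],[0,0,0]],[[0.9,-0.3,0],[0,0,0]],[[0.9,-0.3,0],[0,0,0]],[[0.9,-0.3,0],[0,0,0]],[[0.9,-0.3,0],[0,0,0]],[[0.8,-0.27,0],[0,0,0]],[[0.6,-0.2,0],[0,0,0]],[[0.28,-0.12,0.3],[0,0,0]],[[0,0,0.4],[0,0,0]]]'
python3 -m jog '[[[0,0,0.5],[0,0,0]],[[0,0,0.5],[0,0,0]],[[0,0,0.4],[0,0,0]],[[0,0,0.2],[0,0,0]],[[0,0,0],[0,0,0]],[[0,0,0],[0,0,0]]]'
python3 -c "
from h import *
go(514.5,293,36.3,81.5)"
```

```text
time: 31.15
tcp_pos: [514.7, 295.4, 129.8]
tool_rot: [0.0, 0.756, 0.654, 0.001]
contact_force: [0.2, 0.2, -1.0]
opening: 0.255
grip_force: 40.0
time: 31.65
tcp_pos: [514.9, 292.5, 81.5]
tool_rot: [-0.0, 0.758, 0.653, -0.0]
contact_force: [0.7, -0.0, -0.9]
opening: 0.251
grip_force: 40.0
tcp [514.9 292.5  81.5] th 81.5 tilt [-0.001 -0.001 -1.   ] F [ 0.7 -0.  -0.9] T [ 0.03  0.05 -0.04] t 31.65 q6 0.66
shift units (now axes) [ 0.01 -0.01  1.51] wz units -0.0
shift units (after turn) [ 0.01 -0.01  1.51]
```

```bash

python3 -m jog '[[[0,0,0.3],[0,0,0]],[[0,0,0.4],[0,0,0]],[[0,0,0.35],[0,0,0]],[[0,0,0.2],[0,0,0]],[[0,0,0.1],[0,0,0]],[[0,0,0.05],[0,0,0]],[[0,0,0],[0,0,0]],[[0,0,0],[0,0,0]]]'
python3 -c "
from h import *
go(514.5,293,36.3,81.5)"
python3 -m jog '[[[0,0,0.05],[0,0,0]],[[0,0,0.05],[0,0,0]],[[0,0,0],[0,0,0]],[[0,0,0],[0,0,0]]]'
python3 -c "
from h import *
go()"
```

```text
time: 32.32
tcp_pos: [515.1, 293.3, 40.0]
tool_rot: [0.0, 0.757, 0.653, 0.0]
contact_force: [-0.3, 0.2, -1.6]
opening: 0.256
grip_force: 40.0
tcp [515.1 293.3  40. ] th 81.5 tilt [ 0.  0. -1.] F [-0.3  0.2 -1.6] T [-0.04  0.07 -0.03] t 32.32 q6 0.66
shift units (now axes) [-0.01 -0.02  0.12] wz units 0.0
shift units (after turn) [-0.01 -0.02  0.12]
time: 32.65
tcp_pos: [514.9, 293.1, 37.0]
tool_rot: [0.0, 0.758, 0.653, 0.0]
contact_force: [0.6, 0.2, -0.3]
opening: 0.253
grip_force: 40.0
tcp [514.9 293.1  37. ] th 81.5 tilt [ 0.  0. -1.] F [ 0.6  0.2 -0.3] T [-0.11  0.03 -0.01] t 32.65 q6 0.66
shift units (now axes) [0. 0. 0.] wz units 0.0
shift units (after turn) [0. 0. 0.]
```

```bash

python3 -m jog '[[[0,0,0.03],[0,0,0]],[[0,0,0.03],[0,0,0]],[[0,0,0],[0,0,0]],[[0,0,0],[0,0,0]]]'
python3 -c "
from h import *
go()"
```

```text
time: 32.98
tcp_pos: [515.1, 293.2, 36.3]
tool_rot: [0.0, 0.757, 0.653, 0.0]
contact_force: [-3.6, -1.8, 12.0]
opening: 0.249
grip_force: 40.0
tcp [515.1 293.2  36.3] th 81.5 tilt [ 0.  0. -1.] F [-3.6 -1.8 12. ] T [-0.42  0.79 -0.  ] t 32.98 q6 0.66
shift units (now axes) [0. 0. 0.] wz units 0.0
shift units (after turn) [0. 0. 0.]
```

Contact at 12 N, so the lid is on the mat. I release, rise, and retreat to the side.

```bash

python3 -m jog '[[[0,0,0],[0,0,0]],[[0,0,0],[0,0,0]],[[0,0,0],[0,0,0]],[[0,0,0],[0,0,0]],[[0,0,-0.1],[0,0,0]],[[0,0,-0.3],[0,0,0]],[[0,0,-0.6],[0,0,0]],[[0,0,-0.9],[0,0,0]],[[0,0,-0.9],[0,0,0]],[[0,0,-0.9],[0,0,0]],[[0,0,-0.6],[0,0,0]],[[0,0,-0.3],[0,0,0]]]' 0 20
python3 -m jog '[[[0.5,0,0],[0,0,0]],[[0.9,0,0],[0,0,0]],[[1,0,0],[0,0,0]],[[1,0,0],[0,0,0]],[[1,0,0],[0,0,0]],[[1,0,0],[0,0,0]],[[0.7,0,0],[0,0,0]],[[0.3,0,0],[0,0,0]],[[0,0,0],[0,0,0]],[[0,0,0],[0,0,0]]]'
python3 - <<'E'
from h import *
go()
for n in('top','scene'):
    c=camera(n); P=cloud(c); hsv=cv2.cvtColor(c['img'],cv2.COLOR_BGR2HSV); H,S,V=[hsv[...,i].astype(int) for i in range(3)]; Z=P[...,2]
    m=(H>105)&(H<130)&(S>100)&(np.hypot(P[...,0]-514,P[...,1]-293)<90)
    Q=P[m]; print(n,'lid',len(Q),np.percentile(Q[:,2],[5,50,95]).round(1),cv2.minAreaRect(Q[:,:2].astype(np.float32)))
    m=(V<100)&(Z<45)&(np.hypot(P[...,0]-514,P[...,1]-293)<115)
    k,l,st,_=cv2.connectedComponentsWithStats((m|((H>105)&(H<130)&(S>100)&(np.hypot(P[...,0]-514,P[...,1]-293)<90))).astype(np.uint8)); i=1+st[1:,4].argmax()
    print('mat+lid',cv2.minAreaRect(P[l==i][:,:2].astype(np.float32)))
    cv2.imwrite(f'pics/{n}9.png',cv2.convertScaleAbs(c['img'],alpha=1.4))
E
```

```text
time: 33.98
tcp_pos: [516.2, 293.8, 176.7]
tool_rot: [0.0, 0.758, 0.653, 0.002]
contact_force: [-0.2, -0.6, -0.3]
opening: 0.5
grip_force: 0.0
time: 34.82
tcp_pos: [542.6, 482.5, 171.8]
tool_rot: [0.0, 0.757, 0.653, -0.001]
contact_force: [0.2, 0.1, -0.6]
opening: 0.502
grip_force: 0.0
tcp [542.6 482.5 171.8] th 81.5 tilt [-0.001 -0.002 -1.   ] F [ 0.2  0.1 -0.6] T [-0.07  0.07  0.02] t 34.82 q6 0.87
shift units (now axes) [0. 0. 0.] wz units 0.0
shift units (after turn) [0. 0. 0.]
top lid 1543 [15.  18.  20.6] ((517.8424072265625, 295.4468078613281), (113.42571258544922, 100.55744171142578), 81.40862274169922)
mat+lid ((514.8999633789062, 294.15106201171875), (153.63584899902344, 162.83094787597656), 81.91014099121094)
scene lid 1232 [ 1.3 16.9 21. ] ((507.1436462402344, 296.54742431640625), (113.18419647216797, 123.41055297851562), 81.17584228515625)
mat+lid ((512.9644775390625, 295.114013671875), (147.27493286132812, 161.92218017578125), 81.60957336425781)
```

View pics/top9.png

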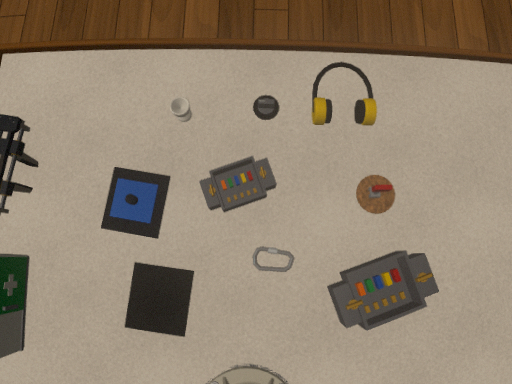

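The top view shows the lid flat in the middle of the left mat at (134,201), the box open at (238,184) with both bars across, and the key upright on its coaster at (376,193). Everything else is where it started.

```bash
python3 -c "
from cell import close_job
print(close_job())"
```

```text
the job is handed in; nothing more can be done
None
```

The job is handed in (no verdict was returned): both screws were turned with the key to their stops, the key stands upright on its coaster again, and the blue lid lies flat in the middle of the left-hand mat, with about 35 s of the 67 s used.

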